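# Prop the sprung locker hatch and fetch the finial

### The arm

A 6-joint arm with a two-finger parallel gripper is mounted at the origin on the work surface. World frame = base frame: x ahead of the robot, y to its left, z up, the work surface at z = 0. Lengths are in m, angles in rad, forces in N, time in s.
With the tool pointing down it reaches from about 0.325 to 0.85 m from the base axis. Payload 4.4 kg.
Tool frame: the origin (TCP) lies between the finger pads; the fingertips stand 22 mm ahead of it and the grasp point (between the pads) lies 3 mm ahead of it; z points along the fingers, y is the direction in which the jaws open and shut (so a half turn about z gives the same grasp; the last joint's range is limited). The gripper opens to 94 mm and grips with 3 to 60 N. Pads are 16 mm wide; open, the fingers measure 119 mm over their backs; the gripper's body (75 mm by 177 mm) begins 78 mm behind the grasp point.
Start: joints at [-1.284, 0.207, 1.542, -0, 1.393, -0.15], TCP at [0.243, -0.521, 0.227] pointing down, gripper open.
Joint ranges: [-2.73, 2.73], [-0.86, 2.22], [0.23, 2.46], [-1.11, 4.25], [0.08, 2.63], [-2.82, 2.82]. Speed limits (rad/s): [2.79, 2.79, 3.14, 3.14, 3.14, 3.14].

### API

Orientations are given as a unit quaternion [x, y, z, w].
In Python, from plant import manip gives the robot as it stands. The module is installed in compiled form; this text tells all that it offers.
- The arm moves only by the tool servo_tool, never from a script. Its argument "rows" is a list of rows, each a list of 2 entries, a list of its own where there are three numbers: the shift along the tool's x, y, z in m, then the turn about the tool's z in rad. In form: [[[tx, ty, tz], turn], ...]. A call has exactly 5 rows; each row is the pose to reach, as a shift and turn from the pose measured when the call began, along the tool's axes at that moment; what a row does not reach only later rows make up. A row lasts 1/12 s, in which the tool goes at most 41.7 mm and 7.16 degrees, less where a joint would pass 70% of its speed; a pose out of reach is approached as far as the arm can. A call with a gripper value outside its range is refused whole. "grip" is the closure in counts, from 0 (fully open) to 255 (shut), set as the call begins (left out, the last holds). The fingers move at their own pace and stop on an object; the grip force is fixed at half the most. Time passes only in rows, so rows that repeat a pose let the fingers close, or fill a call up. It gives the time, the measured TCP pose, the force and the opening at its end, in the units of the state.
- manip.sense(): the state, without advancing time (a new reading comes with each control period).
- manip.snapshot(name): name is "side" or "top" or "wrist"; returns a dict with "image" (420x560x3 uint8, blue, green, red), "range_z" (420x560 float32, m along the optical axis (not along the pixel's ray), 0 where there is no reading), "mtx" (3x3 intrinsics, pixels), "D" ([k1, k2, p1, p2, k3] as OpenCV has them; the pictures are not rectified), "cam_to_world" (4x4, takes a point from camera to world coordinates); the wrist camera has in their place "hand_eye" (4x4, takes a point from camera to tool coordinates, whose origin is the TCP and whose axes are the flange's). Camera axes: x right, y up, looking along -z (the intrinsics and any distortion apply to the point x, -y, -z); pixel columns grow to the right and rows downward; lengths in m; the calibration is good to about 2 mm. A picture is of the moment at which its call begins: read the wrist's pose just before it.
- manip.finish_job(): hands the job in, once; it reports no verdict.
Trained networks look in the newest picture that a camera, given by its name, has taken for a name from the list of things; names that differ only in an ending like _2 or _b are one class to them, and where a whole thing is asked for, a point or a joint stands for the part that bears it (a point fixed in the world has none). Each returns a list of dicts, best first, with "p" (0 to 1); they miss things now and then, are a little off and sometimes report something else, mostly with a low value. They report only what shows in the picture. A call takes as long as a camera call. They do not tell look-alikes from the thing itself.
- manip.find_in(camera, target): "pixel" ([column, row] in pixels, amid what is visible of it).
The state is a dict: "t": time; "qpos": joint angles; "dq": joint speeds; "effort": joint torques, N m; "ee_pos": TCP position; "tool_rot": TCP orientation; "ft_force": force on the tool from outside, world axes, zero at the start; "torque": the same for the moment, N m; "width": finger opening in m.
Only numpy, scipy, OpenCV 4.12 (cv2) and the standard library are available. Lean on these libraries where they do the work, as an engineer would, in place of code of your own. Each camera call takes 0.05 s, during which the arm holds its last target. There are 200 camera calls.

### The job

Slide the parts locker's sprung hatch open and prop it with the long wooden wedge, left lying lengthways flat on the runner between the fixed stop and the hatch's upright pull (you can push the pull with the held wedge). Then lift the brass finial out of the locker and stand it upright on the floor of the wooden tray, leaving the hatch propped.

Things in the scene. Friction and masses are not known exactly. Their poses are not given: they have to be found in the camera images.
- wedge_mid (a point): Long plain wooden wedge loose on the bench: 150 mm long, 26 mm wide with upright parallel sides, flat underside, height tapering from 32 mm at one end to 20 mm at the other; 80 g. The point is at mid-length and mid-width, 13 mm above the underside; y along its length to the thick end, z up. Either end may face the hatch. (A like wedge 75 mm long is not the one.)
- locker: Grey parts locker, fixed. Origin at bench level, z up. Its top is 62 mm up, with an opening x -60 to 95, y -165 to -10 mm onto a floor 8 mm above the bench. The runner is the flat top of its near side, x -115 to -60 mm. A fixed steel stop stands on the runner's -y end: x -112 to -63, y -190 to -165 mm, 14 mm high. The 150 mm wedge fits lengthways (along y) between stop and pull when the hatch is over 148 mm open.
- hatch_pull (a point): Upright aluminium pull of the locker's clear hatch, which slides along +y from closed (at the start) to 185 mm open and springs shut when let go (2.5 N closed, 4.5 N open). Pull: 38 mm wide (x), 8 mm thick (y), top 44 mm above the runner. The point is on its -y face, mid-width, 22 mm above the runner; axes as the locker's. A wedge held 20 mm above the runner clears the stop and pushes this face.
- finial_mid (a point): Turned brass finial standing upright on the locker's floor (8 mm above the bench) under the hatch, beside a flat brass rosette 44 mm across and 14 mm high: 44 mm tall, foot 36 mm across and 7 mm high, above it a straight round barrel 28 mm across from 10 to 36 mm above its underside, domed top; 90 g. The point is on its axis, 22 mm above its underside; z is up along the axis.
- tray: Shallow open wooden tray fixed to the bench, 130 x 130 mm, walls 5 mm thick and 16 mm high, floor 5 mm thick, origin at the centre of its underside, x and y along its sides, z up.
Things that resemble listed ones, but are neither listed nor needed, are in the scene too. What is shaped like the part that bears wedge_mid but pink is not meant.

How it is judged:
By the outcome, as a careful person would: the job done as asked, in the order asked, and still so for the second after the job is handed in, with the robot touching nothing.
It also fails if it takes over 69 s, if anything falls off the work surface, if the arm or the gripper's body presses on something with over 40 N, if the wrist force passes 120 N, or if a joint passes its speed limit or range.

## Working session

There is one attempt and no reset: what is moved stays moved. The work goes in short steps, Python scripts to look and compute and a tool call to move; the robot and the scene stay as the last step left them, time stands still between calls to the robot, and variables do not carry over. Pictures are saved under pics/ and viewed, about 8 in all and at most 12, crops included, and the job is handed in when it is done.

Besides the shell and the picture viewer there is one more tool, called after ">>>" in YAML: its name, and indented under it one key for each argument. servo_tool: Moves the arm, as the interface text tells. Its arguments: {"type":"object","properties":{"rows":{"type":"array","items":{"type":"array"}},"grip":{"type":"number"}},"required":["rows"]}

```bash
mkdir -p pics; cat > h.py <<'E'
import numpy as np, cv2
from plant import manip
from scipy.spatial.transform import Rotation as R
def snap(c):
    st=manip.sense(); s=manip.snapshot(c)
    if c=="wrist":
        T=np.eye(4);T[:3,:3]=R.from_quat(st["tool_rot"]).as_matrix();T[:3,3]=st["ee_pos"]
        s["T"]=T@s["hand_eye"]
    else: s["T"]=s["cam_to_world"]
    return s
def cloud(s):
    h,w=s["range_z"].shape
    u,v=np.meshgrid(np.arange(w),np.arange(h))
    p=cv2.undistortPoints(np.stack([u,v],-1).reshape(-1,1,2).astype(np.float64),s["mtx"],s["D"]).reshape(h,w,2)
    z=s["range_z"].astype(float)
    P=np.stack([p[...,0]*z,-p[...,1]*z,-z],-1)
    W=P@s["T"][:3,:3].T+s["T"][:3,3]
    W[z==0]=np.nan
    return W
E
python3 - <<'E'
from h import *
ims=[]
for c in ["top","side"]:
    s=snap(c); W=cloud(s); np.save(c+".npy",W); cv2.imwrite(f"pics/{c}0.png",s["image"])
    for t in ["wedge_mid","locker","hatch_pull","finial_mid","tray"]:
        for d in manip.find_in(c,t)[:4]:
            u,v=np.round(d["pixel"]).astype(int); print(c,t,[u,v],round(d["p"],2),np.round(W[v,u],3))
st=manip.sense();print(st["t"],st["tool_rot"],st["ee_pos"],st["width"])
E
```

```text
top wedge_mid [np.int64(385), np.int64(239)] 0.98 [ 0.433 -0.323  0.028]
top wedge_mid [np.int64(357), np.int64(305)] 0.89 [ 0.289 -0.262  0.03 ]
top locker [np.int64(168), np.int64(174)] 0.8 [0.562 0.15  0.066]
top hatch_pull [np.int64(205), np.int64(169)] 0.97 [0.574 0.071 0.066]
top tray [np.int64(361), np.int64(155)] 0.83 [ 0.624 -0.273  0.002]
side wedge_mid [np.int64(348), np.int64(202)] 0.89 [ 0.431 -0.305  0.009]
side locker [np.int64(164), np.int64(268)] 0.58 [0.546 0.208 0.062]
side hatch_pull [np.int64(208), np.int64(232)] 0.77 [0.559 0.077 0.067]
side tray [np.int64(285), np.int64(182)] 0.63 [ 0.628 -0.285  0.005]
side tray [np.int64(164), np.int64(267)] 0.62 [0.547 0.207 0.062]
0.6 [ 9.76245663e-01  2.16666575e-01 -1.11966221e-06  1.96159138e-05] [ 0.24324171 -0.52103265  0.22747687] 0.09418630136564124
```

View pics/top0.png

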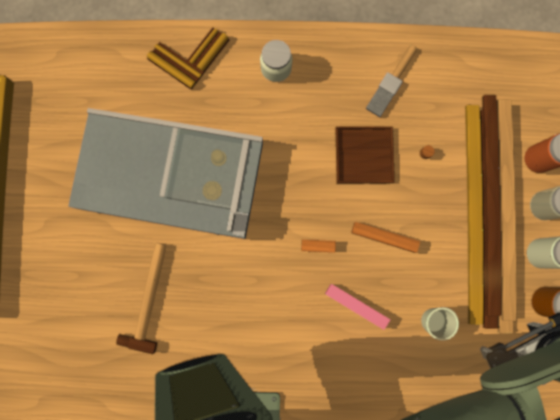

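View pics/side0.png

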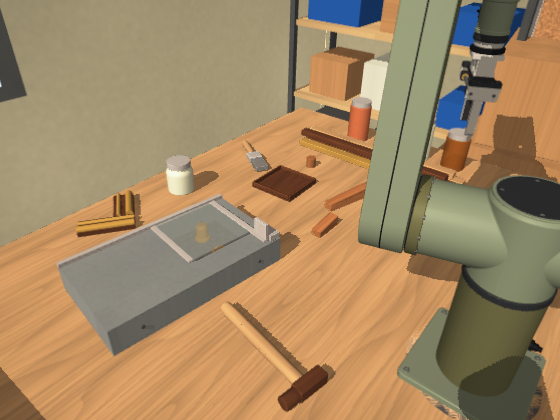

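The top view shows:
- Locker centred near (168,174), with the stop near (238,218).
- Long orange wedge at (386,238). It is about 65 px long, against 58 px for the 130 mm tray, so roughly 150 mm.
- Short orange wedge at (319,246) and pink one at (357,305), both decoys.
- Tray at (365,155).
- Brass items under the hatch at (212,190) and (218,157).

Next I'll fit the poses and crop to confirm.

```bash
python3 - <<'E'
from h import *
W=np.load("top.npy"); S=np.load("side.npy"); im=cv2.imread("pics/top0.png"); si=cv2.imread("pics/side0.png")
def rect(P): 
    r=cv2.minAreaRect((P[:,:2]*1000).astype(np.float32)); print("rect",np.round(r[0],1),np.round(r[1],1),round(r[2],2)); print(np.round(cv2.boxPoints(r)).tolist())
def sel(W,u0,u1,v0,v1,z0,z1):
    A=W[v0:v1,u0:u1].reshape(-1,3); return A[(A[:,2]>z0)&(A[:,2]<z1)]
print("locker");rect(sel(W,60,275,100,245,.05,.08)); rect(sel(S,50,290,190,355,.05,.075))
print("wedge");w=sel(W,345,428,215,258,.012,.05);rect(w)
c=w.mean(0);u,s_,vt=np.linalg.svd((w-c)[:,:2],full_matrices=False);a=vt[0];t=(w-c)[:,:2]@a
print(c,a,np.polyfit(t,w[:,2],1),t.min(),t.max()); rect(sel(S,325,375,175,215,.01,.05))
print("tray");rect(sel(W,325,405,115,195,.009,.03))
for n,A,b in(("top",W,(60,275,100,245)),("side",S,(50,290,190,355))):
    h=sel(A,*b,.085,.13); print(n,"high",len(h),np.round(h[:60:4],3).tolist())
print("low in top"); 
for v in range(150,215,6): print(v,[round(float(z),3) for z in W[v,180:250:6,2]])
# crops
a=cv2.resize(im[100:260,60:280],None,fx=2.6,fy=2.6,interpolation=cv2.INTER_CUBIC)
b=cv2.resize(si[180:290,150:300],None,fx=1.5,fy=1.5,interpolation=cv2.INTER_CUBIC)
c=cv2.resize(im[210:330,290:435],None,fx=1.5,fy=1.5)
o=np.zeros((416,800,3),np.uint8);o[:a.shape[0],:a.shape[1]]=a;o[:165,574:799]=b;o[170:350,574:791]=c
cv2.imwrite("pics/crop1.png",o)
E
```

```text
locker
rect [568.8 160. ] [392.  221.7] 81.36
[[430.0, -17.0], [649.0, -50.0], [708.0, 337.0], [489.0, 370.0]]
rect [571.2 161.4] [391.8 226.9] 81.12
[[429.0, -15.0], [653.0, -50.0], [714.0, 337.0], [489.0, 372.0]]
wedge
rect [ 438.8 -325.4] [149.6  27.2] 73.33
[[404.0, -393.0], [430.0, -401.0], [473.0, -258.0], [447.0, -250.0]]
[ 0.43856803 -0.32535367  0.02548118] [0.2903238  0.95692847] [-0.07950792  0.02548118] -0.07480517925697155 0.07481326034785941
rect [ 444.4 -297.9] [193.5  58.6] 89.12
[[414.0, -394.0], [472.0, -395.0], [475.0, -202.0], [417.0, -201.0]]
tray
rect [ 636.3 -279.6] [157.1 129.9] 1.69
[[556.0, -217.0], [560.0, -347.0], [717.0, -342.0], [713.0, -212.0]]
top high 84 [[0.478, 0.011, 0.103], [0.476, 0.011, 0.106], [0.477, 0.004, 0.09], [0.474, 0.005, 0.104], [0.472, 0.007, 0.104], [0.47, 0.009, 0.104], [0.468, 0.011, 0.1], [0.465, 0.013, 0.105], [0.466, 0.006, 0.095], [0.463, 0.007, 0.105], [0.461, 0.009, 0.106], [0.459, 0.011, 0.107], [0.457, 0.013, 0.106], [0.455, 0.015, 0.106], [0.456, 0.007, 0.094]]
side high 150 [[0.482, 0.01, 0.106], [0.478, 0.014, 0.108], [0
[... 736 characters left out ...]
 0.062]
180 [0.065, 0.068, 0.068, 0.068, 0.068, 0.064, 0.062, 0.065, 0.067, 0.066, 0.062, 0.063]
186 [0.067, 0.065, 0.065, 0.068, 0.066, 0.068, 0.063, 0.064, 0.067, 0.064, 0.063, 0.063]
192 [0.066, 0.063, 0.065, 0.064, 0.068, 0.068, 0.064, 0.065, 0.069, 0.071, 0.013, 0.062]
198 [0.065, 0.066, 0.067, 0.066, 0.064, 0.068, 0.061, 0.068, 0.064, 0.067, 0.063, 0.06]
204 [0.06, 0.059, 0.061, 0.062, 0.065, 0.065, 0.063, 0.067, 0.067, 0.067, 0.065, 0.062]
210 [0.061, 0.058, 0.056, 0.059, 0.063, 0.06, 0.058, 0.06, 0.061, 0.065, 0.061, 0.056]Traceback (most recent call last):
  File "<stdin>", line 20, in <module>
ValueError: could not broadcast input array from shape (180,218,3) into shape (180,217,3)
```

```bash
python3 - <<'E'
from h import *
W=np.load("top.npy"); S=np.load("side.npy"); im=cv2.imread("pics/top0.png"); si=cv2.imread("pics/side0.png")
th=-np.radians(8.75);Rl=np.array([[np.cos(th),-np.sin(th)],[np.sin(th),np.cos(th)]])
for n,A,b in(("top",W,(60,275,100,245)),("side",S,(50,290,190,355))):
    P=A[b[2]:b[3],b[0]:b[1]].reshape(-1,3)
    h=P[(P[:,2]>.1)&(P[:,2]<.13)]; q=(h[:,:2]-[.57,.161])@Rl
    print(n,"pulltop",np.percentile(q,[3,50,97],axis=0).round(4).tolist(),h[:,2].mean())
    h=P[(P[:,2]>.045)&(P[:,2]<.085)]; q=(h[:,:2]-[.57,.161])@Rl
    print("edges",np.percentile(q,[.2,1,99,99.8],axis=0).round(4).tolist())
    f=P[(P[:,2]<.006)&(P[:,2]>-.01)]
A=W[120:192,330:400]
for v in range(0,72,8): print([round(float(z),3) for z in A[v,::5,2]])
P=A.reshape(-1,3); h=P[(P[:,2]>.012)&(P[:,2]<.022)&(P[:,0]<.70)]
r=cv2.minAreaRect((h[:,:2]*1000).astype(np.float32));print("tray",r)
hsv=cv2.cvtColor(im,cv2.COLOR_BGR2HSV); m=(im.sum(2)<150); m[:110]=0;m[200:]=0;m[:,:320]=0;m[:,420:]=0
v,u=np.nonzero(m);r=cv2.minAreaRect(np.stack([u,v],1).astype(np.float32));print(r);
for c in cv2.boxPoints(r): print(c, W[int(c[1]),int(c[0])])
a=cv2.resize(im[100:260,60:280],None,fx=2.6,fy=2.6,interpolation=cv2.INTER_CUBIC)
b=cv2.resize(si[180:290,150:300],(225,165),interpolation=cv2.INTER_CUBIC)
c=cv2.resize(im[210:330,290:435],(217,180))
o=np.zeros((416,800,3),np.uint8);o[:a.shape[0],:a.shape[1]]=a;o[:165,574:799]=b;o[170:350,574:791]=c
cv2.imwrite("pics/crop1.png",o)
E
```

```text
top pulltop [[-0.1014, -0.1689], [-0.0853, -0.1654], [-0.0682, -0.1613]] 0.10504197012090144
edges [[-0.1111, -0.1964], [-0.1094, -0.194], [0.1059, 0.1897], [0.1082, 0.1929]]
side pulltop [[-0.1019, -0.1665], [-0.0838, -0.1607], [-0.0661, -0.1577]] 0.10477268495027034
edges [[-0.1114, -0.1932], [-0.1106, -0.1878], [0.1075, 0.1957], [0.111, 0.1963]]
[-0.003, -0.002, -0.002, 0.0, -0.001, -0.003, -0.004, -0.003, -0.001, 0.001, -0.002, -0.002, 0.001, 0.0]
[-0.005, 0.002, 0.009, 0.011, 0.01, 0.008, 0.01, 0.01, 0.01, 0.009, 0.004, 0.006, 0.009, 0.0]
[-0.001, 0.0, 0.006, -0.0, 0.006, 0.007, 0.0, 0.007, 0.008, 0.006, 0.001, 0.004, 0.011, 0.001]
[0.002, 0.002, 0.004, 0.007, 0.006, 0.003, 0.006, 0.006, 0.005, 0.002, 0.008, 0.002, 0.006, 0.001]
[-0.001, -0.002, 0.008, 0.011, 0.007, 0.005, 0.005, 0.001, 0.005, 0.006, 0.004, 0.006, 0.008, 0.002]
[-0.002, -0.0, 0.006, 0.006, 0.004, 0.001, 0.003, 0.005, -0.001, 0.004, 0.006, 0.005, 0.007, -0.003]
[0.002, 0.001, 0.007, 0.004, 0.004, 0.006, 0.005, -0.001, 0.006, 0.008, 0.006, 0.007, 0.005, -0.007]
[-0.001, -0.0, 0.004, 0.005, 0.0, 0.001, 0.004, 0.005, 0.006, 0.001, 0.008, 0.001, 0.004, 0.001]
[0.0, 0.002, -0.001, 0.002, -0.001, -0.0, 0.0, -0.005, 0.001, -0.005, -0.001, 0.003, -0.001, 0.0]
tray ((623.40673828125, -280.13238525390625), (131.28277587890625, 129.73460388183594), 1.6588642597198486)
((364.271728515625, 154.62939453125), (54.29764938354492, 53.54779052734375), 88.8982925415039)
[336.98077 128.00037] [ 0.68216399 -0.21476278  0.0137776 ]
[390.51868 126.9708 ] [ 0.68883339 -0.33688201  0.01805015]
[391.56268 181.25842] [ 0.56380127 -0.33909299  0.01435103]
[338.02478 182.288  ] [ 0.55877173 -0.2195968   0.01638834]
```

View pics/crop1.png

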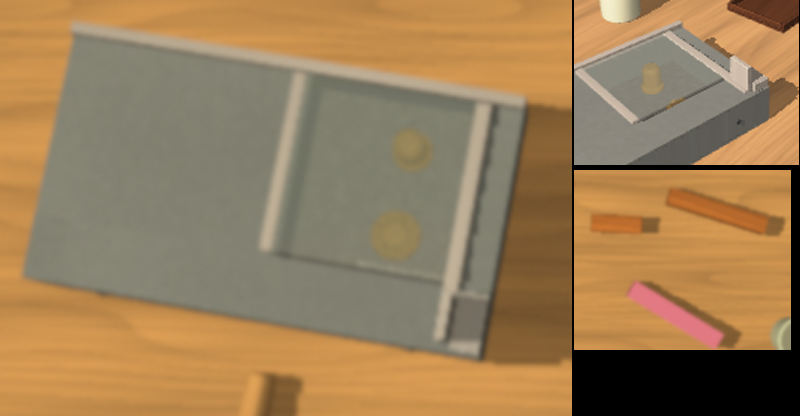

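Crop check:
- The orange wedge at (386,238) fits at 149.6 x 27 mm with a 26 mm mean height, so it is the one meant. The one at (319,246) is half as long, and the third is pink.
- The finial is the upright brass piece, crop (411,148), top px (218,157). The flat rosette is at crop (395,235).
- The pull is at crop (444,310), beside the stop.

I'll move above the wedge now.

>>> servo_tool:
  rows:
    - [[0.035,-0.013,0],-0.12]
    - [[0.07,-0.026,0],-0.24]
    - [[0.105,-0.039,0],-0.36]
    - [[0.14,-0.052,0],-0.48]
    - [[0.175,-0.064,0],-0.6]

```text
t: 1.02
ee_pos: [0.3756, -0.3877, 0.2277]
tool_rot: [0.867, 0.498, 0.0, 0.0]
ft_force: [0.2, -0.3, -0.4]
width: 0.094
```

```bash
cat > go.py <<'E'
from h import *
import sys
x,y,z,th=map(float,sys.argv[1:5]); st=manip.sense()
M=R.from_quat(st["tool_rot"]).as_matrix(); c=np.degrees(np.arctan2(M[1,0],M[0,0]))
d=M.T@(np.array([x,y,z])-st["ee_pos"])
print("t",round(st["t"],2),"pos",np.round(st["ee_pos"],4),"th",round(c,2),"shift",np.round(d,4),"turn",round(-np.radians(th-c),4),"F",np.round(st["ft_force"],1),"w",round(st["width"],4),"zdown",np.round(M[:,2],3))
E
python3 go.py .4388 -.3254 .15 73.1
```

```text
t 1.02 pos [ 0.3756 -0.3877  0.2277] th 59.71 shift [0.0857 0.0231 0.0777] turn -0.2337 F [ 0.2 -0.3 -0.4] w 0.094 zdown [ 0. -0. -1.]
```

>>> servo_tool:
  rows:
    - [[0.025,0.007,0.005],-0.08]
    - [[0.05,0.014,0.02],-0.16]
    - [[0.086,0.023,0.05],-0.234]
    - [[0.086,0.023,0.068],-0.234]
    - [[0.086,0.023,0.068],-0.234]

```text
t: 1.43
ee_pos: [0.4375, -0.3207, 0.1549]
tool_rot: [0.802, 0.597, -0.001, -0.005]
ft_force: [-0.7, 0.6, -1.2]
width: 0.0942
```

```bash
cat > wl.py <<'E'
from h import *
s=snap("wrist");W=cloud(s);np.save("wrist.npy",W);cv2.imwrite("pics/wr1.png",s["image"])
hsv=cv2.cvtColor(s["image"],cv2.COLOR_BGR2HSV)
for d in manip.find_in("wrist","wedge_mid"): print(d)
g=(W[...,2]>.014)&(W[...,2]<.045)
m=g.astype(np.uint8);n,l,stt,c=cv2.connectedComponentsWithStats(m)
for i in range(1,n):
    if stt[i,4]>400:
        P=W[l==i]; r=cv2.minAreaRect((P[:,:2]*1000).astype(np.float32)); a=P[:,:2]-P[:,:2].mean(0); v=np.linalg.svd(a,full_matrices=False)[2][0]
        print(np.round(c[i]),stt[i,4],np.round(r[0],1),np.round(r[1],1),round(r[2],1),P[:,2].mean().round(4),np.round(np.polyfit(a@(v*np.sign(v[1])),P[:,2],1),4))
E
python3 wl.py; python3 go.py .4388 -.3254 .028 73.1
```

```text
{'pixel': [134.8, 194.8], 'p': 0.89}
{'pixel': [288.9, 207.5], 'p': 0.56}
[224.  72.] 2255 [ 420.3 -175.5] [75.  26.9] 88.0 0.0197 [-0.1338  0.0197]
[132. 194.] 4201 [ 288.9 -261.2] [149.5  27.7] 59.3 0.0234 [-0.0695  0.0234]
[291. 207.] 3666 [ 442.3 -323.1] [148.2  26. ] 73.5 0.0241 [-0.0802  0.0241]
[488. 243.] 691 [ 634.9 -417.9] [27.  26.8] 19.0 0.0258 [-0.2846  0.0258]
[356. 358.] 1978 [ 447. -529.] [ 31.7 165.5] 89.9 0.0162 [-0.0019  0.0162]
[166. 366.] 470 [ 252.6 -460.6] [ 8.6 35. ] 72.1 0.0321 [-0.3279  0.0321]
t 1.53 pos [ 0.4384 -0.3247  0.1592] th 73.15 shift [-0.0006  0.0008  0.1312] turn 0.0008 F [ 0.1 -1.3  0.9] w 0.0941 zdown [-0.001  0.001 -1.   ]
```

View pics/wr1.png

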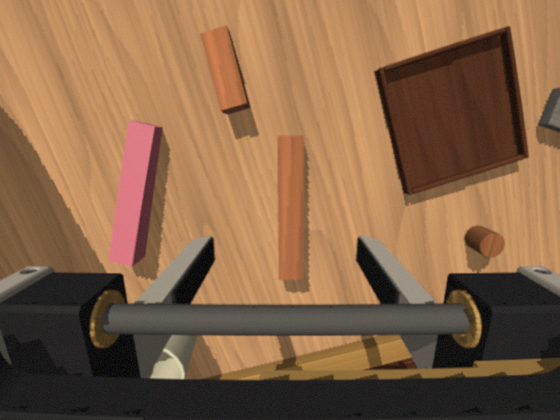

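The wrist view shows the orange wedge at (291,207), centred between the fingers. The pink one is at (132,194) and the short one at (224,72). I'll descend and grip.

>>> servo_tool:
  rows:
    - [[0,0.001,0.035],0]
    - [[0,0.001,0.07],0]
    - [[0,0.001,0.1],0]
    - [[0,0.001,0.12],0]
    - [[0,0.001,0.131],0]

```text
t: 1.95
ee_pos: [0.4381, -0.3258, 0.0272]
tool_rot: [0.804, 0.595, -0.001, -0.001]
ft_force: [-0.4, 0.8, 0.4]
width: 0.0938
```

>>> servo_tool:
  rows:
    - [[0,0,0],0]
    - [[0,0,0],0]
    - [[0,0,0],0]
    - [[0,0,0],0]
    - [[0,0,0],0]

```text
t: 2.37
ee_pos: [0.4392, -0.327, 0.0291]
tool_rot: [0.804, 0.595, -0.0, 0.0]
ft_force: [0.2, -0.1, -0.4]
width: 0.0941
```

```bash
python3 go.py .44 -.3255 .028 73.1
```

```text
t 2.37 pos [ 0.4392 -0.327   0.0291] th 73.01 shift [0.0017 0.0003 0.0011] turn -0.0015 F [ 0.2 -0.1 -0.4] w 0.0941 zdown [ 0.    -0.001 -1.   ]
```

>>> servo_tool:
  rows:
    - [[0.001,0,0.001],0]
    - [[0.001,0,0.001],0]
    - [[0.001,0,0.001],0]
    - [[0.001,0,0.001],0]
    - [[0.001,0,0.001],0]
  grip: 255

```text
t: 2.78
ee_pos: [0.4395, -0.326, 0.0281]
tool_rot: [0.804, 0.595, -0.0, 0.0]
ft_force: [0.1, -0.0, 0.4]
width: 0.0639
```

>>> servo_tool:
  rows:
    - [[0,0,0],0]
    - [[0,0,0],0]
    - [[0,0,0],0]
    - [[0,0,0],0]
    - [[0,0,0],0]

```text
t: 3.2
ee_pos: [0.4395, -0.3259, 0.028]
tool_rot: [0.804, 0.595, -0.0, 0.0]
ft_force: [0.4, 0.0, -0.6]
width: 0.0309
```

>>> servo_tool:
  rows:
    - [[0,0,-0.025],0]
    - [[0,0,-0.05],0]
    - [[0,0,-0.08],0]
    - [[0,0,-0.115],0]
    - [[0,0,-0.15],0]

```text
t: 3.62
ee_pos: [0.4388, -0.3251, 0.1786]
tool_rot: [0.804, 0.595, -0.0, -0.001]
ft_force: [0.4, -0.1, -1.2]
width: 0.0255
```

```bash
python3 - <<'E'
import numpy as np
th=-np.radians(8.75);c,s=np.cos(th),np.sin(th);Rl=np.array([[c,-s],[s,c]])
for q in [(-.0865,-.165-.085),(-.0865,-.165),(-.0865,-.165-.075+.165),(-.0865,-.090)]: print(q,np.round(np.array([.57,.161])+Rl@np.array(q),4))
E
python3 go.py .4475 -.073 .16 81.25
```

```text
(-0.0865, -0.25) [ 0.4465 -0.0729]
(-0.0865, -0.165) [0.4594 0.0111]
(-0.0865, -0.07499999999999998) [0.4731 0.1   ]
(-0.0865, -0.09) [0.4708 0.0852]
t 3.62 pos [ 0.4388 -0.3251  0.1786] th 73.02 shift [ 0.2436 -0.0652  0.0187] turn -0.1436 F [ 0.4 -0.1 -1.2] w 0.0255 zdown [-0.002  0.001 -1.   ]
```

The grip was still closing when I began the lift, so I'll check how the wedge is held.

```bash
cat > held.py <<'E'
from h import *
st=manip.sense(); s=snap("wrist");W=cloud(s);cv2.imwrite("pics/wr2.png",s["image"])
M=R.from_quat(st["tool_rot"]).as_matrix();Q=(W-st["ee_pos"])@M
im=s["image"].astype(int)
m=(np.abs(Q[...,1])<.02)&(np.abs(Q[...,0])<.11)&(Q[...,2]>-.02)&(Q[...,2]<.04)&(im[...,2]>im[...,0]+50)
P=Q[m];print(m.sum(),"tool-frame x,y,z pct",np.percentile(P,[1,50,99],axis=0).round(4).tolist(),"slope",np.polyfit(P[:,0],P[:,2],1).round(3))
r=cv2.minAreaRect((P[:,:2]*1000).astype(np.float32));print(r, st["width"],st["ee_pos"])
E
python3 held.py
```

```text
8162 tool-frame x,y,z pct [[-0.069, -0.012, 0.0084], [0.0209, 0.0005, 0.0165], [0.0767, 0.0135, 0.022]] slope [0.086 0.015]
((3.1311874389648438, 0.4117698669433594), (149.04771423339844, 38.386512756347656), 0.003720429725944996) 0.02546172981511248 [ 0.43876932 -0.32506356  0.17857023]
```

View pics/wr2.png

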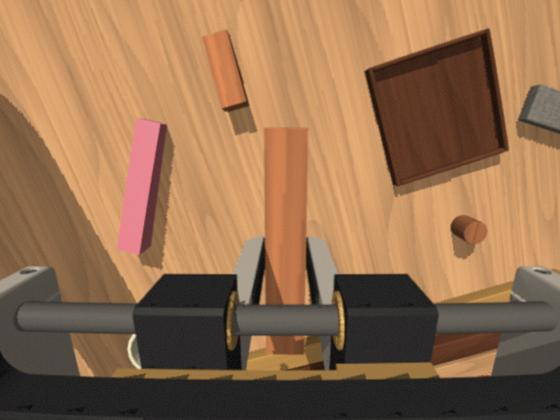

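The wrist view shows the wedge held level, at (286,240), but about 13 mm low in the pads. I'll set it down and grip it again deeper.

>>> servo_tool:
  rows:
    - [[0,0,0.035],0]
    - [[0,0,0.07],0]
    - [[0,0,0.1],0]
    - [[0,0,0.125],0]
    - [[0,0,0.136],0]

```text
t: 4.08
ee_pos: [0.4415, -0.3278, 0.0472]
tool_rot: [0.804, 0.595, 0.0, 0.003]
ft_force: [-0.1, 0.1, -0.9]
width: 0.0256
```

>>> servo_tool:
  rows:
    - [[0,0,0.001],0]
    - [[0,0,0.001],0]
    - [[0,0,0.001],0]
    - [[0,0,0.001],0]
    - [[0,0,0.001],0]
  grip: 165

```text
t: 4.5
ee_pos: [0.4428, -0.3291, 0.0482]
tool_rot: [0.804, 0.595, 0.0, 0.005]
ft_force: [-0.2, 0.4, 0.7]
width: 0.0331
```

```bash
python3 go.py .4395 -.325 .030 73.1
```

```text
t 4.5 pos [ 0.4428 -0.3291  0.0482] th 73.03 shift [ 0.003  -0.0045  0.0181] turn -0.0012 F [-0.2  0.4  0.7] w 0.0331 zdown [ 0.007 -0.008 -1.   ]
```

>>> servo_tool:
  rows:
    - [[0.002,-0.003,0.005],0]
    - [[0.002,-0.003,0.012],0]
    - [[0.002,-0.003,0.018],0]
    - [[0.002,-0.003,0.018],0]
    - [[0.002,-0.003,0.018],0]

```text
t: 4.92
ee_pos: [0.44, -0.3258, 0.0292]
tool_rot: [0.804, 0.595, 0.0, 0.004]
ft_force: [-0.1, 0.5, -0.3]
width: 0.0332
```

>>> servo_tool:
  rows:
    - [[0,0,0],0]
    - [[0,0,0],0]
    - [[0,0,0],0]
    - [[0,0,0],0]
    - [[0,0,0],0]
  grip: 255

```text
t: 5.33
ee_pos: [0.44, -0.3258, 0.0292]
tool_rot: [0.804, 0.595, 0.0, 0.004]
ft_force: [-0.8, 0.7, -1.2]
width: 0.0255
```

>>> servo_tool:
  rows:
    - [[0,0,0],0]
    - [[0,0,0],0]
    - [[0,0,0],0]
    - [[0,0,0],0]
    - [[0,0,0],0]

```text
t: 5.75
ee_pos: [0.44, -0.3258, 0.0292]
tool_rot: [0.804, 0.595, 0.0, 0.004]
ft_force: [-1.0, 0.0, -1.7]
width: 0.0256
```

>>> servo_tool:
  rows:
    - [[0,0,-0.025],0]
    - [[0,0,-0.05],0]
    - [[0,0,-0.08],0]
    - [[0,0,-0.105],0]
    - [[0,0,-0.12],0]

```text
t: 6.17
ee_pos: [0.4406, -0.3262, 0.1526]
tool_rot: [0.804, 0.595, 0.001, 0.007]
ft_force: [0.4, -1.4, -0.8]
width: 0.0256
```

```bash
python3 held.py; python3 go.py .4465 -.073 .16 81.25
```

```text
9081 tool-frame x,y,z pct [[-0.07, -0.0122, -0.0013], [0.0202, 0.0005, 0.006], [0.0752, 0.0135, 0.0109]] slope [0.076 0.004]
((2.283843994140625, -0.0010528564453125), (148.87472534179688, 38.487892150878906), 2.7165613174438477) 0.02559361867177743 [ 0.44057071 -0.32620037  0.15260624]
t 6.22 pos [ 0.4418 -0.3274  0.1551] th 73.04 shift [ 0.2446 -0.0696 -0.0082] turn -0.1433 F [ 0.9 -1.8  0.7] w 0.0256 zdown [ 0.012 -0.013 -1.   ]
```

>>> servo_tool:
  rows:
    - [[0.03,-0.009,0],-0.03]
    - [[0.065,-0.018,0],-0.07]
    - [[0.1,-0.028,0],-0.11]
    - [[0.13,-0.037,0],-0.143]
    - [[0.13,-0.037,0],-0.143]

```text
t: 6.63
ee_pos: [0.4427, -0.1866, 0.1516]
tool_rot: [0.757, 0.653, 0.001, 0.006]
ft_force: [-1.0, -0.3, -1.0]
width: 0.0259
```

```bash
python3 go.py .4465 -.073 .14 81.25
```

```text
t 6.63 pos [ 0.4427 -0.1866  0.1516] th 81.54 shift [ 0.113  -0.0131  0.0107] turn 0.005 F [-1.  -0.3 -1. ] w 0.0259 zdown [ 0.009 -0.008 -1.   ]
```

>>> servo_tool:
  rows:
    - [[0.035,-0.004,0],0.005]
    - [[0.07,-0.008,0.003],0.005]
    - [[0.1,-0.012,0.007],0.005]
    - [[0.108,-0.013,0.01],0.005]
    - [[0.108,-0.013,0.01],0.005]

```text
t: 7.05
ee_pos: [0.4448, -0.0763, 0.1394]
tool_rot: [0.758, 0.652, -0.0, 0.005]
ft_force: [-0.3, -1.2, -1.4]
width: 0.0255
```

```bash
python3 go.py .4465 -.073 .111 81.25; python3 - <<'E'
from h import *
s=snap("top");cv2.imwrite("pics/t2.png",s["image"]);s=snap("side");W=cloud(s);cv2.imwrite("pics/t2.png",cv2.resize(s["image"][150:330,130:420],None,fx=2.5,fy=2.5))
E
```

```text
t 7.05 pos [ 0.4448 -0.0763  0.1394] th 81.44 shift [0.0037 0.001  0.0284] turn 0.0032 F [-0.3 -1.2 -1.4] w 0.0255 zdown [ 0.006 -0.008 -1.   ]
```

View pics/t2.png

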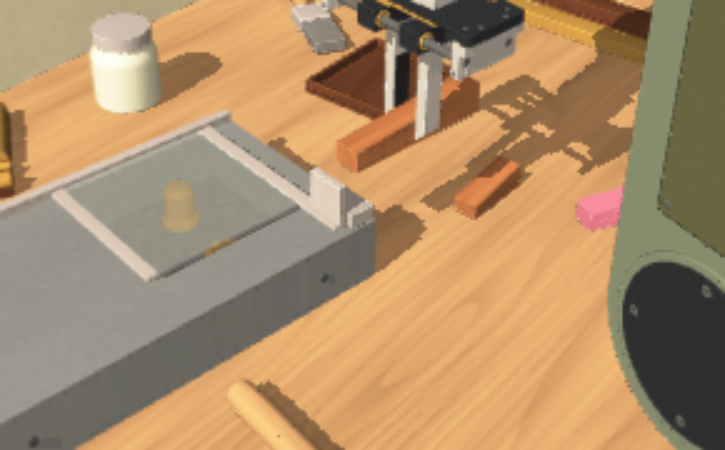

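The side view shows the wedge's thin end at about (350,155) facing the pull at (330,195), with the hatch still closed. I'll lower and push.

>>> servo_tool:
  rows:
    - [[0.0,0.001,0.012],0.003]
    - [[0.0,0.001,0.024],0.003]
    - [[0.0,0.001,0.028],0.003]
    - [[0.0,0.001,0.028],0.003]
    - [[0.0,0.001,0.028],0.003]

```text
t: 7.57
ee_pos: [0.4473, -0.0803, 0.1126]
tool_rot: [0.76, 0.65, 0.0, 0.006]
ft_force: [-0.0, -0.4, -0.9]
width: 0.0258
```

```bash
python3 - <<'E'
import numpy as np
th=-np.radians(8.75);c,s=np.cos(th),np.sin(th);Rl=np.array([[c,-s],[s,c]])
print(np.round(np.array([.57,.161])+Rl@np.array([-.0855,-.085]),4))
E
python3 go.py .4724 0.0902 .111 81.25
```

```text
[0.4726 0.09  ]
t 7.57 pos [ 0.4473 -0.0803  0.1126] th 81.01 shift [ 0.1723 -0.0019  0.0002] turn -0.0042 F [-0.  -0.4 -0.9] w 0.0258 zdown [ 0.008 -0.009 -1.   ]
```

>>> servo_tool:
  rows:
    - [[0.015,0,0.001],-0.004]
    - [[0.03,0,0.001],-0.004]
    - [[0.045,-0.001,0.001],-0.004]
    - [[0.06,-0.001,0.001],-0.004]
    - [[0.075,-0.001,0.001],-0.004]

```text
t: 7.98
ee_pos: [0.4601, -0.0081, 0.1126]
tool_rot: [0.759, 0.651, 0.0, 0.009]
ft_force: [0.1, -5.4, -1.6]
width: 0.0255
```

```bash
python3 go.py .4724 0.0902 .111 81.25;python3 - <<'E'
from h import *
s=snap("side");cv2.imwrite("pics/t3.png",cv2.resize(s["image"][150:330,130:420],None,fx=2.5,fy=2.5))
E
```

```text
t 7.98 pos [ 0.4601 -0.0081  0.1126] th 81.21 shift [ 0.099  -0.0028  0.0003] turn -0.0007 F [ 0.1 -5.4 -1.6] w 0.0255 zdown [ 0.012 -0.014 -1.   ]
```

View pics/t3.png

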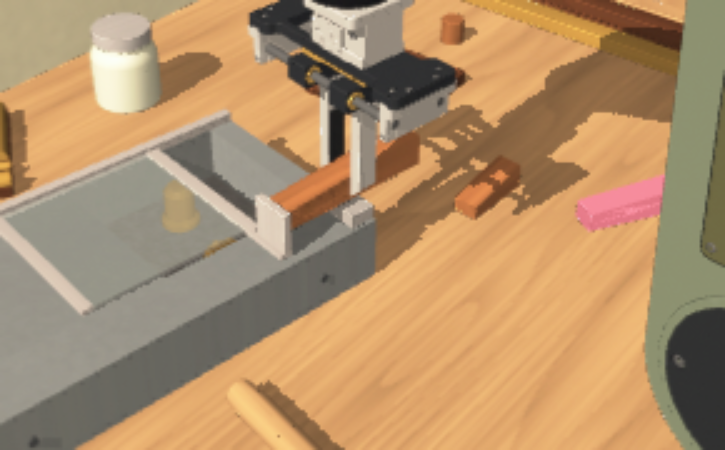

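The side view shows the wedge end on the pull at (275,215) and the hatch about 60 mm open. I'll keep pushing.

>>> servo_tool:
  rows:
    - [[0.022,-0.001,0],-0.001]
    - [[0.045,-0.001,0],-0.001]
    - [[0.068,-0.002,0],-0.001]
    - [[0.09,-0.002,0],-0.001]
    - [[0.1,-0.003,0],-0.001]

```text
t: 8.45
ee_pos: [0.4746, 0.0934, 0.1129]
tool_rot: [0.758, 0.652, 0.002, 0.011]
ft_force: [2.1, -6.8, -1.4]
width: 0.0258
```

>>> servo_tool:
  rows:
    - [[0.001,0,0],0]
    - [[0.001,0,0],0]
    - [[0.001,0,0],0]
    - [[0.001,0,0],0]
    - [[0.001,0,0],0]

```text
t: 8.87
ee_pos: [0.4745, 0.0933, 0.1129]
tool_rot: [0.759, 0.652, 0.001, 0.011]
ft_force: [-0.7, -4.4, -0.7]
width: 0.0256
```

```bash
python3 go.py .4724 0.0902 .092 81.25;python3 - <<'E'
from h import *
s=snap("side");W=cloud(s);cv2.imwrite("pics/t4.png",cv2.resize(s["image"][150:330,130:420],None,fx=2.5,fy=2.5))
th=-np.radians(8.75);Rl=np.array([[np.cos(th),-np.sin(th)],[np.sin(th),np.cos(th)]])
b=cv2.cvtColor(s["image"],cv2.COLOR_BGR2HSV)
P=W[150:330,60:420].reshape(-1,3);H=b[150:330,60:420].reshape(-1,3)
q=(P[:,:2]-[.57,.161])@Rl
m=(np.abs(q[:,0]+.086)<.02)&(H[:,1]>140)&(H[:,0]<18)&(P[:,2]>.07)&(P[:,2]<.13)
print("wedge y,z",m.sum(),np.percentile(q[m],[1,50,99],axis=0).round(4).tolist(),np.percentile(P[m,2],[1,50,99]).round(4))
m=(np.abs(q[:,0]+.086)<.025)&(H[:,1]<80)&(P[:,2]>.095)&(P[:,2]<.115)&(q[:,1]>-.1)
print("pull",m.sum(),np.percentile(q[m],[3,50,97],axis=0).round(4).tolist())
m=(np.abs(q[:,0]+.086)<.03)&(P[:,2]>.07)&(P[:,2]<.08)&(q[:,1]<-.15)&(H[:,1]<80)
print("stop",m.sum(),np.percentile(q[m],[3,50,97],axis=0).round(4).tolist())
E
```

```text
t 8.87 pos [0.4745 0.0933 0.1129] th 81.31 shift [-0.0032 -0.0019  0.0209] turn 0.0011 F [-0.7 -4.4 -0.7] w 0.0256 zdown [ 0.016 -0.014 -1.   ]
wedge y,z 870 [[-0.0995, -0.153], [-0.096, -0.0606], [-0.0722, -0.0087]] [0.0857 0.1052 0.1167]
pull 191 [[-0.1095, -0.0884], [-0.0923, -0.004], [-0.0642, 0.0023]]
stop 159 [[-0.1081, -0.1924], [-0.091, -0.1805], [-0.0654, -0.1686]]
```

View pics/t4.png

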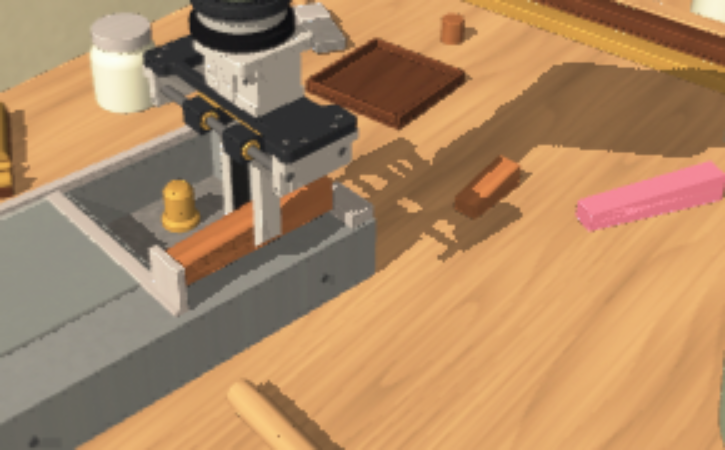

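The side view shows the hatch open with the pull at (168,280). The wedge spans locker y of about -153 to -3, its rear end about 12 mm past the stop at (352,205), and the finial shows at (180,205). I'll lower the wedge onto the runner.

>>> servo_tool:
  rows:
    - [[0,-0.001,0.006],0]
    - [[0,-0.001,0.012],0]
    - [[0,-0.001,0.017],0]
    - [[0,-0.001,0.019],0]
    - [[0,-0.001,0.019],0]

```text
t: 9.33
ee_pos: [0.4735, 0.0932, 0.093]
tool_rot: [0.759, 0.652, 0.001, 0.01]
ft_force: [0.3, -3.6, 0.5]
width: 0.0258
```

```bash
python3 go.py .4724 0.0902 .092 81.25
```

```text
t 9.33 pos [0.4735 0.0932 0.093 ] th 81.31 shift [-0.0031 -0.0006  0.0011] turn 0.0011 F [ 0.3 -3.6  0.5] w 0.0258 zdown [ 0.015 -0.014 -1.   ]
```

>>> servo_tool:
  rows:
    - [[0,0,0.001],0]
    - [[-0.003,0,0.002],0]
    - [[-0.006,0,0.002],0]
    - [[-0.009,0,0.002],0]
    - [[-0.009,0,0.002],0]

```text
t: 9.75
ee_pos: [0.472, 0.0837, 0.0913]
tool_rot: [0.759, 0.651, 0.001, 0.011]
ft_force: [-1.4, -3.2, 2.6]
width: 0.0258
```

```bash
python3 go.py .4724 0.0902 .092 81.25
```

```text
t 9.75 pos [0.472  0.0837 0.0913] th 81.3 shift [ 0.0064 -0.0006 -0.0008] turn 0.0008 F [-1.4 -3.2  2.6] w 0.0258 zdown [ 0.015 -0.015 -1.   ]
```

>>> servo_tool:
  rows:
    - [[-0.001,0,0.0],0]
    - [[-0.002,0,0.0],0]
    - [[-0.003,0,0.001],0]
    - [[-0.003,0,0.001],0]
    - [[-0.003,0,0.001],0]

```text
t: 10.17
ee_pos: [0.4717, 0.0812, 0.0911]
tool_rot: [0.759, 0.651, 0.001, 0.01]
ft_force: [-2.1, -1.2, 6.7]
width: 0.0259
```

```bash
python3 go.py .4724 0.0902 .092 81.25
```

```text
t 10.17 pos [0.4717 0.0812 0.0911] th 81.28 shift [ 0.009  -0.0007 -0.001 ] turn 0.0006 F [-2.1 -1.2  6.7] w 0.0259 zdown [ 0.015 -0.014 -1.   ]
```

>>> servo_tool:
  rows:
    - [[0,0,0],0]
    - [[0,0,0],0]
    - [[0,0,0],0]
    - [[0,0,0],0]
    - [[0,0,0],0]
  grip: 120

```text
t: 10.58
ee_pos: [0.4715, 0.0814, 0.0908]
tool_rot: [0.759, 0.651, 0.001, 0.01]
ft_force: [0.0, -0.1, 0.1]
width: 0.0493
```

>>> servo_tool:
  rows:
    - [[0,0,0],0]
    - [[0,0,0],0]
    - [[0,0,-0.006],0]
    - [[0,0,-0.02],0]
    - [[0,0,-0.05],0]

```text
t: 11.0
ee_pos: [0.4675, 0.082, 0.1382]
tool_rot: [0.759, 0.651, -0.002, 0.007]
ft_force: [-0.4, 0.7, -0.6]
width: 0.0501
```

>>> servo_tool:
  rows:
    - [[0,0,-0.03],0]
    - [[0,0,-0.06],0]
    - [[0,0,-0.08],0]
    - [[0,0,-0.08],0]
    - [[0,0,-0.08],0]

```text
t: 11.42
ee_pos: [0.468, 0.0831, 0.2197]
tool_rot: [0.759, 0.651, -0.001, 0.008]
ft_force: [0.2, 0.6, -0.2]
width: 0.0496
```

```bash
python3 go.py .60 0.10 .22 81.25;python3 - <<'E'
from h import *
s=snap("side");W=cloud(s);a=cv2.resize(s["image"][180:320,100:330],None,fx=2,fy=2)
th=-np.radians(8.75);Rl=np.array([[np.cos(th),-np.sin(th)],[np.sin(th),np.cos(th)]])
s2=snap("wrist");W2=cloud(s2)
for n,s,W in(("side",s,W),("wrist",s2,W2)):
    for d in manip.find_in(n,"finial_mid"):
        u,v=np.round(d["pixel"]).astype(int);p=W[v,u];print(n,[u,v],round(d["p"],2),p.round(4))
    b=cv2.cvtColor(s["image"],cv2.COLOR_BGR2HSV)
    q=(W[...,:2]-[.57,.161])@Rl
    m=(b[...,0]>15)&(b[...,0]<32)&(b[...,1]>120)&(W[...,2]>.013)&(W[...,2]<.06)&(q[...,0]>-.058)&(q[...,0]<.093)&(q[...,1]>-.16)&(q[...,1]<-.01)
    nn,l,st,c=cv2.connectedComponentsWithStats(m.astype(np.uint8))
    for i in range(1,nn):
        if st[i,4]>40:
            P=W[l==i];t=P[P[:,2]>.045];print(n,"brass",c[i].round(),st[i,4],P.mean(0).round(4),P[:,2].max(),"top",len(t),t.mean(0).round(4) if len(t) else "", (P.max(0)-P.min(0)).round(3))
b=cv2.resize(s2["image"],None,fx=.6,fy=.6)
o=np.zeros((540,800,3),np.uint8);o[:280,:460]=a;o[:252,464:800]=b;cv2.imwrite("pics/t5.png",o[:290])
E
```

```text
t 11.42 pos [0.468  0.0831 0.2197] th 81.28 shift [0.0367 0.1279 0.0008] turn 0.0005 F [ 0.2  0.6 -0.2] w 0.0496 zdown [ 0.01  -0.013 -1.   ]
side [np.int64(200), np.int64(231)] 0.8 [0.6055 0.0599 0.0386]
side brass [201. 232.] 233 [0.6054 0.0565 0.0337] 0.053392825297968405 top 68 [0.6087 0.0535 0.0496] [0.032 0.031 0.04 ]
wrist [np.int64(287), np.int64(203)] 0.44 [0.471  0.0873 0.0864]
wrist brass [342. 199.] 825 [0.5386 0.0649 0.0174] 0.022480234834711954 top 0  [0.041 0.042 0.009]
wrist brass [403. 202.] 733 [0.6084 0.0554 0.0358] 0.051062935287470246 top 307 [0.6119 0.0524 0.0482] [0.031 0.033 0.038]
```

View pics/t5.png

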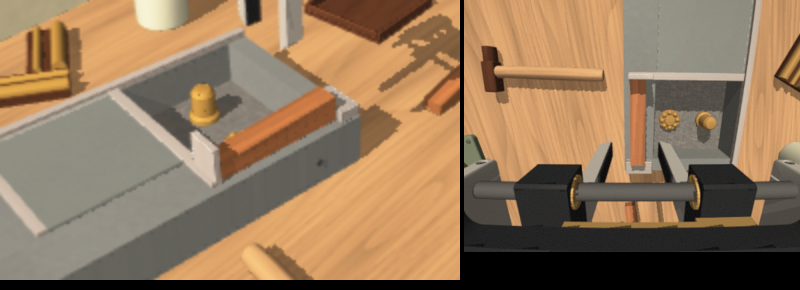

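The left (side) view shows the hatch propped: the wedge lies flat from the pull at (205,160) to the stop at (345,105). The finial stands at (204,103). The right (wrist) view shows the finial at (706,122) and the rosette at (669,120). I'll grip the finial with the jaws along locker y.

```bash
python3 go.py .612 0.053 .22 -8.75;python3 -c "
from plant import manip;print(manip.sense()['qpos'])"
```

```text
t 11.62 pos [0.4657 0.083  0.2163] th 81.28 shift [-0.0075  0.1492 -0.003 ] turn 1.5713 F [-0.3 -0.4  0.6] w 0.0497 zdown [ 0.003 -0.014 -1.   ]
[ 0.00245095 -0.0035788   1.79603103 -0.0138603   1.34660118  0.15769773]
```

>>> servo_tool:
  rows:
    - [[-0.002,0.03,0],0.12]
    - [[-0.004,0.06,0],0.24]
    - [[-0.006,0.09,0],0.36]
    - [[-0.007,0.12,0],0.48]
    - [[-0.0075,0.149,0],0.6]

```text
t: 12.03
ee_pos: [0.6122, 0.0526, 0.2148]
tool_rot: [0.919, 0.395, -0.003, 0.006]
ft_force: [0.9, -0.4, -0.0]
width: 0.0498
```

>>> servo_tool:
  rows:
    - [[0,0,0],0.12]
    - [[0,0,0],0.24]
    - [[0,0,0],0.36]
    - [[0,0,0],0.48]
    - [[0,0,0],0.6]

```text
t: 12.45
ee_pos: [0.6112, 0.0526, 0.2123]
tool_rot: [0.995, 0.103, -0.003, 0.006]
ft_force: [-0.2, -0.1, -0.4]
width: 0.0495
```

>>> servo_tool:
  rows:
    - [[0,0,0],0.12]
    - [[0,0,0],0.24]
    - [[0,0,0],0.36]
    - [[0,0,0],0.37]
    - [[0,0,0],0.37]

```text
t: 12.87
ee_pos: [0.6104, 0.0526, 0.2107]
tool_rot: [0.997, -0.081, -0.003, 0.007]
ft_force: [-0.0, -0.2, -0.2]
width: 0.0496
```

```bash
cat > fin.py <<'E'
from h import *
th=-np.radians(8.75);Rl=np.array([[np.cos(th),-np.sin(th)],[np.sin(th),np.cos(th)]])
s=snap("wrist");W=cloud(s);cv2.imwrite("pics/f.png",s["image"])
b=cv2.cvtColor(s["image"],cv2.COLOR_BGR2HSV)
q=(W[...,:2]-[.57,.161])@Rl
m=(b[...,0]>12)&(b[...,0]<32)&(b[...,1]>100)&(W[...,2]>.012)&(W[...,2]<.06)&(q[...,0]>-.058)&(q[...,0]<.093)&(q[...,1]>-.16)&(q[...,1]<-.01)
nn,l,st,c=cv2.connectedComponentsWithStats(m.astype(np.uint8))
for i in range(1,nn):
    if st[i,4]>40:
        P=W[l==i];t=P[P[:,2]>.047];r=cv2.minEnclosingCircle((P[:,:2]*1000).astype(np.float32));print("brass",c[i].round(),st[i,4],"top",len(t),np.median(t,0).round(4) if len(t) else "",r)
E
python3 fin.py; python3 go.py .612 .053 .15 -8.75
```

```text
brass [284. 194.] 669 top 278 [0.614  0.0507 0.049 ] ((613.8546142578125, 50.84548568725586), 17.474132537841797)
brass [284. 249.] 795 top 0  ((540.1934204101562, 63.28276062011719), 21.728532791137695)
t 12.92 pos [0.6106 0.0526 0.211 ] th -9.23 shift [ 0.0016 -0.0015  0.061 ] turn -0.0083 F [0.2 0.5 0.1] w 0.0498 zdown [-0.007 -0.013 -1.   ]
```

```bash
python3 go.py .6137 .0510 .043 -8.75
```

```text
t 12.92 pos [0.6106 0.0526 0.211 ] th -9.23 shift [ 0.0042 -0.0013  0.168 ] turn -0.0083 F [0.2 0.5 0.1] w 0.0498 zdown [-0.007 -0.013 -1.   ]
```

>>> servo_tool:
  rows:
    - [[0.004,-0.001,0.025],0]
    - [[0.004,-0.001,0.055],0]
    - [[0.004,-0.001,0.08],0]
    - [[0.004,-0.001,0.09],0]
    - [[0.004,-0.001,0.09],0]

```text
t: 13.33
ee_pos: [0.6111, 0.0519, 0.1171]
tool_rot: [0.997, -0.08, -0.007, 0.007]
ft_force: [-0.1, 0.2, 0.0]
width: 0.0495
```

```bash
python3 go.py .6137 .0510 .043 -8.75; python3 fin.py
```

```text
t 13.33 pos [0.6111 0.0519 0.1171] th -9.15 shift [ 0.0037 -0.0007  0.074 ] turn -0.007 F [-0.1  0.2  0. ] w 0.0495 zdown [-0.015 -0.013 -1.   ]
brass [284. 215.] 1283 top 533 [0.6142 0.0508 0.0488] ((613.7002563476562, 51.08274841308594), 17.68987464904785)
brass [284. 285.] 1340 top 0  ((539.5504150390625, 62.77269744873047), 22.109657287597656)
```

View pics/f.png

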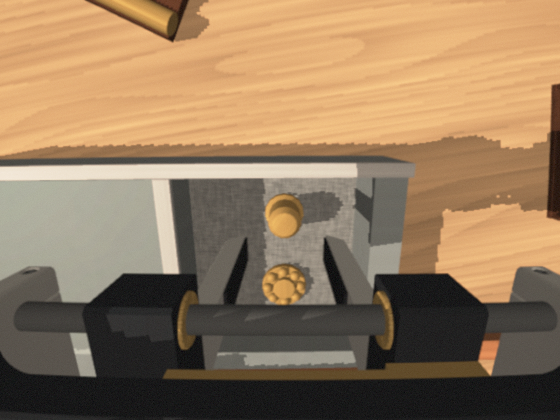

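The wrist view shows the finial at (284,215), midway between the fingers, and the rosette at (284,285). I'll descend and grip.

>>> servo_tool:
  rows:
    - [[0.004,-0.001,0.02],-0.007]
    - [[0.004,-0.001,0.045],-0.007]
    - [[0.004,-0.001,0.065],-0.007]
    - [[0.004,-0.001,0.073],-0.007]
    - [[0.004,-0.001,0.073],-0.007]

```text
t: 13.8
ee_pos: [0.6157, 0.0512, 0.0459]
tool_rot: [0.997, -0.076, -0.006, 0.007]
ft_force: [0.4, 0.4, -0.5]
width: 0.0496
```

```bash
python3 go.py .6137 .0511 .043 -8.75
```

```text
t 13.8 pos [0.6157 0.0512 0.0459] th -8.74 shift [-0.0019  0.0004  0.0029] turn 0.0002 F [ 0.4  0.4 -0.5] w 0.0496 zdown [-0.013 -0.013 -1.   ]
```

>>> servo_tool:
  rows:
    - [[-0.002,0,0.003],0]
    - [[-0.002,0,0.003],0]
    - [[-0.002,0,0.003],0]
    - [[-0.002,0,0.003],0]
    - [[-0.002,0,0.003],0]
  grip: 255

```text
t: 14.22
ee_pos: [0.6149, 0.0514, 0.0446]
tool_rot: [0.997, -0.076, -0.004, 0.007]
ft_force: [-0.6, -0.5, 4.4]
width: 0.0273
```

>>> servo_tool:
  rows:
    - [[0,0,0],0]
    - [[0,0,0],0]
    - [[0,0,0],0]
    - [[0,0,0],0]
    - [[0,0,0],0]

```text
t: 14.63
ee_pos: [0.6149, 0.0514, 0.0446]
tool_rot: [0.997, -0.076, -0.004, 0.007]
ft_force: [0.2, -0.4, 1.0]
width: 0.0272
```

```bash
python3 go.py .6137 .0511 .043 -8.75
```

```text
t 14.63 pos [0.6149 0.0514 0.0446] th -8.73 shift [-0.0011  0.0005  0.0016] turn 0.0004 F [ 0.2 -0.4  1. ] w 0.0272 zdown [-0.01  -0.013 -1.   ]
```

>>> servo_tool:
  rows:
    - [[0,0,-0.02],0]
    - [[0,0,-0.045],0]
    - [[0,0,-0.07],0]
    - [[0,0,-0.09],0]
    - [[0,0,-0.09],0]

```text
t: 15.05
ee_pos: [0.6193, 0.0525, 0.1397]
tool_rot: [0.997, -0.076, 0.0, 0.007]
ft_force: [1.2, 0.2, -0.5]
width: 0.0273
```

```bash
python3 go.py .624 -.28 .16 -8.75
```

```text
t 15.05 pos [0.6193 0.0525 0.1397] th -8.72 shift [ 0.0551  0.3282 -0.0159] turn 0.0005 F [ 1.2  0.2 -0.5] w 0.0273 zdown [-0.    -0.013 -1.   ]
```

>>> servo_tool:
  rows:
    - [[0.005,0.03,-0.01],0]
    - [[0.011,0.065,-0.015],0]
    - [[0.017,0.1,-0.016],0]
    - [[0.023,0.135,-0.016],0]
    - [[0.028,0.165,-0.016],0]

```text
t: 15.47
ee_pos: [0.621, -0.1165, 0.1562]
tool_rot: [0.997, -0.076, -0.001, 0.007]
ft_force: [0.0, 0.9, -1.3]
width: 0.0273
```

>>> servo_tool:
  rows:
    - [[0.006,0.035,0],0]
    - [[0.012,0.07,0],0]
    - [[0.018,0.105,0],0]
    - [[0.025,0.15,0],0]
    - [[0.025,0.15,0],0]

```text
t: 15.88
ee_pos: [0.6213, -0.2758, 0.1562]
tool_rot: [0.997, -0.079, -0.001, 0.008]
ft_force: [-1.2, -0.6, -0.4]
width: 0.0273
```

```bash
python3 go.py .624 -.28 .06 -8.75
```

```text
t 15.88 pos [ 0.6213 -0.2758  0.1562] th -9.1 shift [0.0034 0.0021 0.0962] turn -0.0061 F [-1.2 -0.6 -0.4] w 0.0273 zdown [-0.004 -0.016 -1.   ]
```

>>> servo_tool:
  rows:
    - [[0.003,0.002,0.03],0]
    - [[0.003,0.002,0.06],0]
    - [[0.003,0.002,0.085],0]
    - [[0.003,0.002,0.096],0]
    - [[0.003,0.002,0.096],0]

```text
t: 16.3
ee_pos: [0.6199, -0.2774, 0.0543]
tool_rot: [0.997, -0.079, -0.006, 0.006]
ft_force: [-1.1, 0.6, -1.5]
width: 0.0273
```

```bash
python3 go.py .624 -.28 .043 -8.75; python3 - <<'E'
from h import *
s=snap("side");cv2.imwrite("pics/t6.png",cv2.resize(s["image"][130:300,140:370],None,fx=3,fy=3))
E
```

```text
t 16.3 pos [ 0.6199 -0.2774  0.0543] th -9.1 shift [0.0046 0.0017 0.0113] turn -0.0061 F [-1.1  0.6 -1.5] w 0.0273 zdown [-0.013 -0.011 -1.   ]
```

View pics/t6.png

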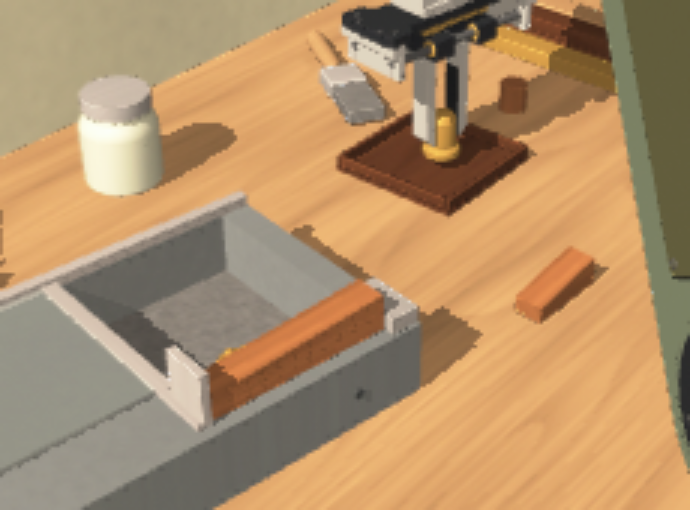

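The side view shows the finial held upright over the tray at (440,140), with the wedge still propping the hatch between (205,395) and (375,300). I'll lower until it touches.

>>> servo_tool:
  rows:
    - [[0,0.001,0.004],0]
    - [[0,0.001,0.008],0]
    - [[0,0.001,0.011],0]
    - [[0,0.001,0.0115],0]
    - [[0,0.001,0.0115],0]

```text
t: 16.77
ee_pos: [0.6219, -0.2796, 0.0464]
tool_rot: [0.997, -0.079, -0.003, 0.007]
ft_force: [-0.2, 0.6, -1.3]
width: 0.0272
```

```bash
python3 go.py .624 -.28 .0416 -8.75
```

```text
t 16.77 pos [ 0.6219 -0.2796  0.0464] th -9.08 shift [ 0.0021 -0.      0.0048] turn -0.0057 F [-0.2  0.6 -1.3] w 0.0272 zdown [-0.008 -0.014 -1.   ]
```

>>> servo_tool:
  rows:
    - [[0,0,0.002],0]
    - [[0,0,0.003],0]
    - [[0,0,0.004],0]
    - [[0,0,0.005],0]
    - [[0,0,0.005],0]

```text
t: 17.18
ee_pos: [0.622, -0.2798, 0.0417]
tool_rot: [0.997, -0.079, -0.003, 0.007]
ft_force: [-0.7, -0.2, 0.8]
width: 0.0272
```

```bash
python3 go.py .624 -.28 .0416 -8.75
```

```text
t 17.18 pos [ 0.622  -0.2798  0.0417] th -9.08 shift [ 0.002  -0.0001  0.0001] turn -0.0058 F [-0.7 -0.2  0.8] w 0.0272 zdown [-0.008 -0.014 -1.   ]
```

>>> servo_tool:
  rows:
    - [[0,0,0.0005],0]
    - [[0,0,0.001],0]
    - [[0,0,0.001],0]
    - [[0,0,0.001],0]
    - [[0,0,0.001],0]

```text
t: 17.6
ee_pos: [0.6221, -0.2798, 0.0416]
tool_rot: [0.997, -0.079, -0.003, 0.007]
ft_force: [-2.2, 1.6, 6.2]
width: 0.0274
```

>>> servo_tool:
  rows:
    - [[0,0,0],0]
    - [[0,0,0],0]
    - [[0,0,0],0]
    - [[0,0,0],0]
    - [[0,0,0],0]
  grip: 110

```text
t: 18.02
ee_pos: [0.622, -0.2798, 0.0412]
tool_rot: [0.997, -0.079, -0.003, 0.007]
ft_force: [-0.6, 0.4, -0.1]
width: 0.0528
```

>>> servo_tool:
  rows:
    - [[0,0,0],0]
    - [[0,0,-0.005],0]
    - [[0,0,-0.02],0]
    - [[0,0,-0.04],0]
    - [[0,0,-0.07],0]

```text
t: 18.43
ee_pos: [0.6209, -0.2778, 0.1102]
tool_rot: [0.997, -0.079, -0.006, 0.006]
ft_force: [0.0, -0.3, 0.1]
width: 0.0533
```

>>> servo_tool:
  rows:
    - [[0,0,-0.03],0]
    - [[0,0,-0.06],0]
    - [[0,0,-0.08],0]
    - [[0,0,-0.08],0]
    - [[0,0,-0.08],0]

```text
t: 18.85
ee_pos: [0.6231, -0.2776, 0.1933]
tool_rot: [0.997, -0.079, -0.003, 0.007]
ft_force: [0.3, 0.5, 0.0]
width: 0.0535
```

```bash
python3 go.py .624 -.28 .2 -8.75; python3 - <<'E'
from h import *
s=snap("side");cv2.imwrite("pics/t7.png",cv2.resize(s["image"][130:300,140:370],None,fx=3,fy=3))
W=cloud(s);d=manip.find_in("side","finial_mid");print(d)
b=cv2.cvtColor(s["image"],cv2.COLOR_BGR2HSV)
m=(b[...,0]>15)&(b[...,0]<32)&(b[...,1]>150)&(np.hypot(W[...,0]-.622,W[...,1]+.28)<.05)&(W[...,2]>.01)
P=W[m];print(m.sum(),P.mean(0),P[:,2].min(),P[:,2].max())
E
```

```text
t 18.85 pos [ 0.6231 -0.2776  0.1933] th -9.08 shift [ 0.0012  0.0024 -0.0067] turn -0.0057 F [0.3 0.5 0. ] w 0.0535 zdown [-0.008 -0.014 -1.   ]
[{'pixel': [287.4, 177.5], 'p': 0.43}]
189 [ 0.61205428 -0.27139756  0.07755072] 0.010089172272320646 0.29983345756713464
```

View pics/t7.png

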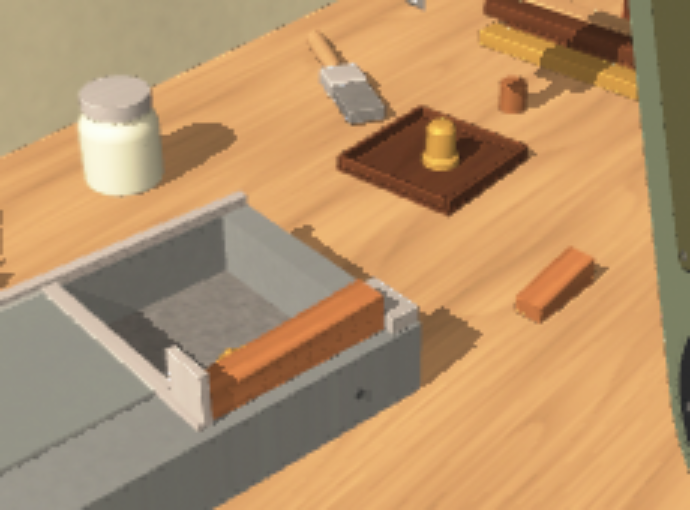

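The side view shows the finial upright in the tray at (440,145). The wedge still props the hatch between (205,395) and (375,300), and the gripper is clear, so I'll hand in.

```bash
python3 -c "
from plant import manip;print(manip.finish_job())"
```

```text
the job is handed in; nothing more can be done
None
```

The job is done and handed in at about 19 s of the 69 s allowed. The hatch is propped open and the finial stands upright on the tray floor.

**What I did:** I pushed the hatch's pull about 155 mm open with the held 150 mm wedge. I then lowered the wedge onto the runner and backed it toward the stop before letting go. Next I gripped the finial by its barrel, lifted it out of the locker and set it down near the middle of the tray.

**Last checks:** The final side picture shows the wedge lying flat between the stop and the pull, the finial upright in the tray, and the gripper about 0.19 m up, touching nothing. The largest wrist force I read between moves was about 8 N.

**What went wrong or disagreed:**
- **First wedge grip:** I lifted before the fingers had finished closing, so the wedge sat about 13 mm too low in the pads. I set it down and gripped it again.
- **Tool tilt:** The tool leaned about 1° off vertical through much of the job. I saw no effect on the result.
- **Finial height check:** The last depth measurement of the finial also took in points on the gripper (up to 0.30 m). It was no use, so "upright" rests on the picture and the network's find (pixel (287,178), p 0.43).

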